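# Ready the extraction cabinet: fan on, sash up to the pointer

### The job

Get the bench-top extraction cabinet ready for work. First start its fan by pressing down the raised near end of the rocker switch on the front ledge; only then push the sliding window up from beneath its lip with your fingertips, without gripping it, until the lip is level with the black pointer on the right jamb. Leave the window standing there, and leave the pointer and the things around the cabinet where they are.

Things in the scene. Friction and masses are not known exactly. Their poses are not given: they have to be found in the camera images.
- cabinet: White cabinet, fixed, 320 wide x 340 deep x 437 high. Origin: centre of its underside on the worktop; +x to its back (front looks to -x), +y its left, z up. Ledge in front: top 40 high, x -170 to -100. Behind it the front leans back 25 deg: the sash slides in that plane along (0.423, 0, 0.906) in these axes. Fan housing on the roof from x = 38; counterweight guides on the sides to y +-180.
- sash (a joint): Travel of the sliding window up the slope, m: 0 = lowest (lower edge 27 mm above the ledge), 0.155 = highest. Balanced by counterweights: 2 to 3 N moves it slowly either way and it stays where it is left. Starts at 0 to 0.03.
- sash_lip (a point): Middle of the lip's front edge, at half thickness; moves with the sash. Lip: dark metal bar 236 long, 8 thick, standing 29 out from a flat rail, square to the sloping sash; the rail goes on 38 below the lip's middle. Axes: x into the cabinet, square to the sash (25 deg below level), y along the lip to the cabinet's left, z up the slope. Underside: z = -4 mm, from x = 0 (edge) to x = 29 (rail).
- pointer_tip (a point): Tip of the black height pointer clipped on the right jamb, 4 mm beyond the lip's right end and standing out as far as the lip; point on its front edge at half thickness. Axes as sash_lip: the lip is level with it when sash_lip has z = 0 in this frame. Set anew each time, 40 to 130 mm up the slope from the lip's start; friction (20 N) holds it.
- fan_switch (a joint): Rocker switch of the fan, rad: 0 = off (near end up), 0.32 = on (near end fully down). It stays where it is left; about 2 N on the near end turns it.
- switch_near_end (a point): On the top face of the black rocker's near end, 4 mm in from its edge. This end stands up when off (about 65 mm above the worktop) and sinks about 6 mm when on. Rocker 44 long (cabinet x) x 25 wide x 8 thick, pivoted at mid-length on a low grey console on the ledge, 92 right of the cabinet's middle.
- ipa_bottle: Blue plunger bottle, 65 across x 97 high, standing loose left of the cabinet; bystander. Origin: centre of its underside.
- tape_roll_2: Roll of black tape, 64 x 62 x 19, lying loose left of middle on the front strip of the worktop; bystander. Origin: centre of its underside.
- scanner: Grey hand-held scanner, 113 x 102 x 36, lying loose on the front strip of the worktop; bystander. Origin: centre of its underside.

How it is judged:
On the way, in this order (a step that is already met when the one before it is completed fails the run):
1. the fan's rocker switch is pressed on (value of joint fan_switch above 0.25 rad), for 0.2 s.
2. the fingertips push the sash upward from beneath its lip (contact force between the fingers and cabinet above 0.5 N and z of the grasp point in the frame of sash_lip below 0 m and velocity of joint sash above 0.003 m/s), for 0.1 s.
3. the sash has been pushed up until its lip is level with the pointer (value of joint fan_switch above 0.25 rad and z of sash_lip in the frame of pointer_tip between -0.008 and 0.008 m), for 0.2 s.
At the end, for the whole second after the job is handed in: The fan switch is on (near end down, over 0.25 rad), the sash stands still with its lip within 8 mm of the pointer's height measured up the slope, the pointer is within 5 mm and the loose bystanders within 20 mm of where they started (all of step 3 and velocity of joint sash between -0.005 and 0.005 m/s and distance of pointer_tip from where it was at the start of the episode below 0.005 m and distance of each of ipa_bottle, tape_roll_2, scanner from where it was at the start of the episode below 0.02 m); the robot touches nothing.
It fails at once if the sash is raised more than 12 mm before the fan is on (value of joint fan_switch below 0.2 rad and distance of sash_lip from where it was at the start of the episode above 0.012 m).
It fails at once if the lip is pinched between the fingers instead of pushed (contact force between the fingers and cabinet above 2 N and x of the grasp point in the frame of sash_lip between -0.008 and 0.03 m and z of the grasp point in the frame of sash_lip between -0.004 and 0.004 m and y of the grasp point in the frame of sash_lip between -0.125 and 0.125 m).
It fails at once if the height pointer is shifted (distance of pointer_tip from where it was at the start of the episode above 0.005 m).
It fails at once if a bystander is moved or lifted (distance of any of ipa_bottle, tape_roll_2, scanner from where it was at the start of the episode above 0.02 m).
It also fails if it takes over 38 s, if anything falls off the work surface, if the arm or the gripper's body presses on something with over 40 N, if the wrist force passes 120 N, or if a joint passes its speed limit or range.

### The arm

A 6-joint arm with a two-finger parallel gripper is mounted at the origin on a cart in front of the work surface, level with it; the furniture and walls round the work are solid. World frame = base frame: x ahead of the robot, y to its left, z up, the work surface at z = 0. Lengths are in m, angles in rad, forces in N, time in s.
With the tool pointing down it reaches from about 0.3 to 0.875 m from the base axis. Payload 6.4 kg.
Tool frame: the origin (TCP) lies midway between the tips of the shut fingers; the grasp point (between the pads) lies 19 mm behind it; x points along the fingers, y is the direction in which the jaws open and shut, and the axes are right-handed (so a half turn about x gives the same grasp; the last joint's range is limited). The gripper opens to 85 mm and grips with 20 to 120 N. Pads are 22 mm wide; open, the fingers measure 114 mm over their backs; the gripper's body (76 mm by 85 mm) begins 54 mm behind the grasp point. The pads swing forward as they close: fully open they stand 13 mm farther back than shut.
Start: joints at [-1.409, 0.181, 1.607, -0, 1.354, -0.206], TCP at [0.207, -0.537, 0.231] pointing down, gripper open.
Joint ranges: [-2.99, 2.99], [-0.89, 2.07], [0.3, 2.58], [-1.14, 4.28], [0, 2.63], [-3.12, 3.12]. Speed limits (rad/s): [2.57, 2.57, 3.01, 3.14, 3.14, 3.14].

### API

Orientations are given as a unit quaternion [w, x, y, z].
In Python, from bench import ctrl gives the robot as it stands.
- The arm moves only by the tool servo_tool, never from a script. Its argument "targets" is a list of rows, each a list of 7 numbers: the turn, a rotation vector about the tool's x, y, z in rad, then the shift along the tool's x, y, z in mm, then the opening, from -1 (shut) to 1 (fully open). A call has exactly 8 rows; each row is the pose to reach, as a shift and turn from the pose measured when the call began, along the tool's axes at that moment; what a row does not reach only later rows make up. A row lasts 1/8 s, in which the tool goes at most 62.5 mm and 10.7 degrees, less where a joint would pass 70% of its speed; a pose out of reach is approached as far as the arm can. A call with a gripper value outside its range is refused whole. The fingers move at their own pace and stop on an object; the grip force is fixed at half the most. Time passes only in rows, so rows that repeat a pose let the fingers close, or fill a call up. It gives the time, the measured TCP pose, the force and the opening at its end, in the units of the state.
- ctrl.get_obs(): the state, without advancing time (a new reading comes with each control period).
- ctrl.camera(name): name is "scene" or "top" or "wrist"; returns a dict with "pixels" (480x640x3 uint8, blue, green, red), "intrinsics" (3x3 intrinsics, pixels), "D" ([k1, k2, p1, p2, k3] as OpenCV has them; the pictures are not rectified), "R" (3x3) and "t" (3): a world point X has camera coordinates R X + t; the wrist camera has in their place "tool_from_camera" (4x4, takes a point from camera to tool coordinates, whose origin is the TCP and whose axes are the tool frame's). Camera axes: x right, y down, z forward; pixel columns grow to the right and rows downward; lengths in m; the calibration is good to about 2 mm. A picture is of the moment at which its call begins: read the wrist's pose just before it. There is no depth.
- ctrl.hand_in(): hands the job in, once; it reports no verdict.
The state is a dict: "time_s": time; "q": joint angles; "dq": joint speeds; "joint_efforts": joint torques, N m; "eef_pos": TCP position; "eef_rot": TCP orientation; "wrist_force": force on the tool from outside, world axes, zero at the start; "torque": the same for the moment, N m; "opening": opening from 0.0 (shut) to 1.0 (fully open).
Only numpy, scipy, OpenCV 4.12 (cv2) and the standard library are available. Lean on these libraries where they do the work, as an engineer would, in place of code of your own. Each camera call takes 0.05 s, during which the arm holds its last target.

## Working session

There is one attempt and no reset: what is moved stays moved. The work goes in short steps, Python scripts to look and compute and a tool call to move; the robot and the scene stay as the last step left them, time stands still between calls to the robot, and variables do not carry over. Pictures are saved under pics/ and viewed, and the job is handed in when it is done.

Besides the shell and the picture viewer there is one more tool, called after "Request:" by a JSON object that holds its "op" and its "data", one argument or row to a line. servo_tool: Moves the arm, as the interface text tells. Its arguments: {"type":"object","properties":{"targets":{"type":"array","items":{"type":"array","items":{"type":"number"}}}},"required":["targets"]}

```bash
ls; mkdir -p pics
python3 - <<'E'
from bench import ctrl
import cv2,pickle
o=ctrl.get_obs();print({k:(v if not hasattr(v,'round') else v) for k,v in o.items()})
d={}
for n in ["scene","top","wrist"]:
    c=ctrl.camera(n);d[n]=c;cv2.imwrite(f"pics/{n}0.png",c["pixels"])
    print(n,{k:v for k,v in c.items() if k!="pixels"})
d['obs']=o
pickle.dump(d,open("c0.pkl","wb"))
E
```

```text
pics
{'time_s': 0.0, 'q': array([-1.40931277e+00,  1.81570898e-01,  1.60799996e+00, -1.83465352e-05,
        1.35379654e+00, -2.06279554e-01]), 'dq': array([-1.11265969e-03,  3.65977746e-04, -6.23633262e-04, -1.24494293e-05,
        1.08010833e-03,  1.53893298e-04]), 'joint_efforts': array([-3.24166449e-04, -4.44866288e+01, -3.51341057e+01, -2.12496498e-04,
        9.10090195e-03,  1.46116088e-05]), 'eef_pos': array([ 0.20666052, -0.53598789,  0.23037125]), 'eef_rot': array([ 0.12866627,  0.69519312,  0.12992118, -0.69517768]), 'wrist_force': array([-0.65326939, -0.25275409, -0.3715514 ]), 'torque': array([-0.04296148, -0.00454971, -0.00720824]), 'opening': 1.002544906512385}
scene {'intrinsics': array([[521.80040744,   0.        , 324.92175493],
       [  0.        , 521.80040744, 236.4936395 ],
       [  0.        ,   0.        ,   1.        ]]), 'D': array([-0.12972457,  0.        ,  0.        ,  0.        ,  0.        ]), 'R': array([[-0.72459469, -0.68899029,  0.0159661 ],
       [-0.4851053 ,  0.49344423, -0.72193188],
       [ 0.48952567, -0.53085325, -0.69177991]]), 't': arra
[... 414 characters left out ...]
, -0.0319523 , -0.99463608]]), 't': array([-0.05443721,  0.54726946,  1.05698756])}
wrist {'intrinsics': array([[340.52610461,   0.        , 319.85103707],
       [  0.        , 340.52610461, 238.50907399],
       [  0.        ,   0.        ,   1.        ]]), 'D': array([-0.02820087,  0.        ,  0.        ,  0.        ,  0.        ]), 'tool_from_camera': array([[ 5.33563514e-04, -2.84079724e-01,  9.58800514e-01,
        -1.42976571e-01],
       [ 9.99999509e-01,  9.52173218e-04, -2.74374224e-04,
         1.52968944e-03],
       [-8.35000017e-04,  9.58800190e-01,  2.84080093e-01,
        -7.38527725e-02],
       [ 0.00000000e+00,  0.00000000e+00,  0.00000000e+00,
         1.00000000e+00]])}
```

View pics/scene0.png

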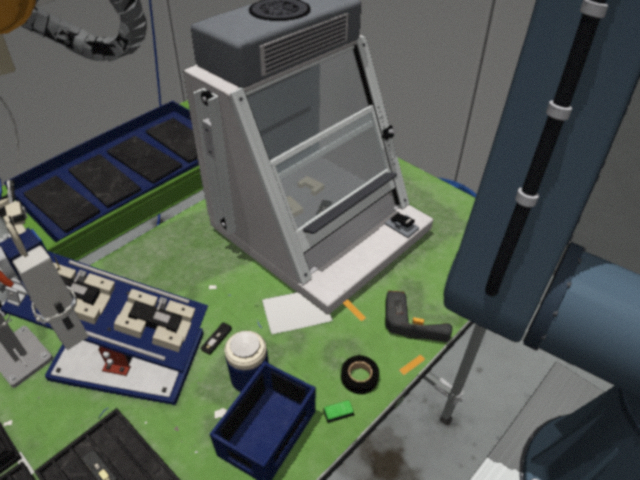

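View pics/top0.png

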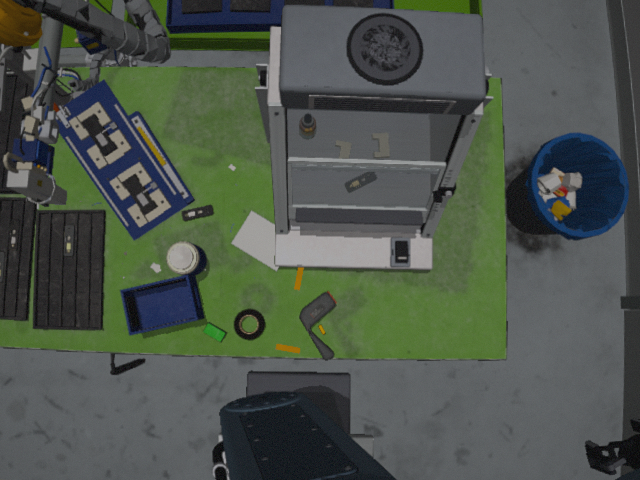

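View pics/wrist0.png

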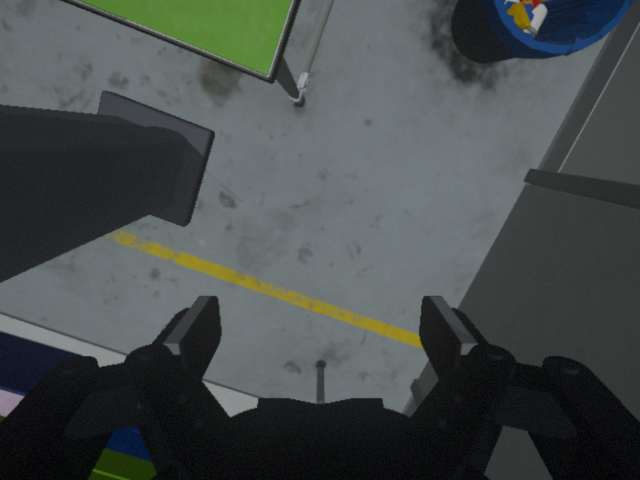

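The top view shows the cabinet, with its ledge front at row ~268 and columns 275-433, the rocker near (401,252) and the pointer near (443,193). The scanner is at (318,320) and the tape at (250,323). I'll enlarge these areas next.

Run:
```python
import cv2,pickle
d=pickle.load(open("c0.pkl","rb"))
t=d["top"]["pixels"][170:280,265:475];cv2.imwrite("pics/topc.png",cv2.resize(t,None,fx=3.8,fy=3.8,interpolation=cv2.INTER_CUBIC))
t=d["scene"]["pixels"][100:310,270:450];cv2.imwrite("pics/scenec.png",cv2.resize(t,None,fx=2.8,fy=2.8,interpolation=cv2.INTER_CUBIC))
```

```text
(no output)
```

View pics/topc.png

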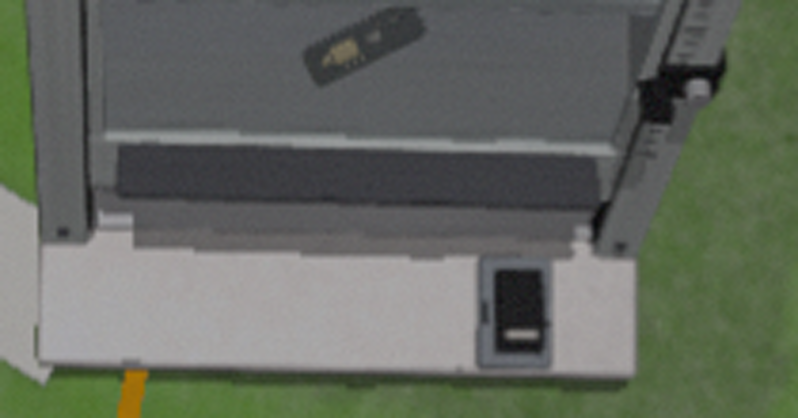

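View pics/scenec.png

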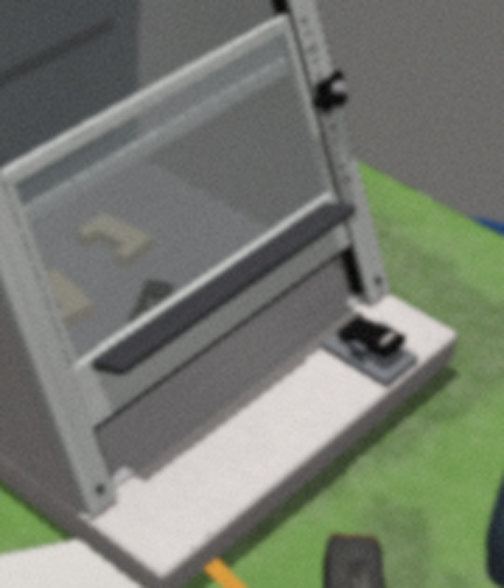

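```bash
cat > h.py <<'E'
import numpy as np,cv2,pickle
def ray(c,p):
    u=cv2.undistortPoints(np.array([[p]],float),c["intrinsics"],c["D"])[0,0]
    R=c["R"];t=c["t"];o=-R.T@t;v=R.T@np.array([u[0],u[1],1]);return o,v/np.linalg.norm(v)
def plane(c,p,n,d):
    o,v=ray(c,p);return o+v*(d-n@o)/(n@v)
def atz(c,p,z): return plane(c,p,np.array([0,0,1.]),z)
def tri(c1,p1,c2,p2):
    o1,v1=ray(c1,p1);o2,v2=ray(c2,p2)
    A=np.array([v1,-v2]).T;s=np.linalg.lstsq(A,o2-o1,rcond=None)[0]
    a=o1+s[0]*v1;b=o2+s[1]*v2;return (a+b)/2,np.linalg.norm(a-b)
def proj(c,X):
    rv=cv2.Rodrigues(c["R"])[0];return cv2.projectPoints(np.array(X,float).reshape(-1,3),rv,c["t"],c["intrinsics"],c["D"])[0][:,0]
E
python3 - <<'E'
from h import *
np.set_printoptions(precision=4,suppress=True)
d=pickle.load(open("c0.pkl","rb"));T=d["top"];S=d["scene"]
tc=lambda x,y:(265+x/3.8-.37,170+y/3.8-.37)
sc=lambda x,y:(270+x/2.8-.32,100+y/2.8-.32)
for n,a,b in [("FL",tc(38,362),sc(162,574)),("FR",tc(635,375),sc(456,337)),
 ("lipL",tc(117,195),sc(128,371)),("lipR",tc(600,210),sc(352,212)),("lipbackL",tc(118,145),sc(97,362)),
 ("near rocker",tc(521,338),sc(388,345)),("jambfootR",tc(620,248),sc(378,286)),("jambfootL",tc(63,232),sc(100,490)),("knob",tc(698,90),sc(338,90)),]:
    print(n,*tri(T,a,S,b), atz(T,a,.04),atz(S,b,.04))
E
```

```text
FL [0.4994 0.0474 0.0361] 0.0005730549633655408 [0.4994 0.0474 0.04  ] [0.4971 0.0496 0.04  ]
FR [ 0.4991 -0.2709  0.0308] 0.00047537986318995983 [ 0.4988 -0.2685  0.04  ] [ 0.494  -0.2615  0.04  ]
lipL [0.5737 0.0051 0.1327] 0.004995802081610103 [0.5885 0.0081 0.04  ] [ 0.64   -0.0668  0.04  ]
lipR [ 0.5758 -0.229   0.1277] 0.0027245798633340527 [ 0.5866 -0.2496  0.04  ] [ 0.6419 -0.3271  0.04  ]
lipbackL [0.5999 0.0056 0.1234] 0.004234830556544773 [0.6152 0.0082 0.04  ] [ 0.6623 -0.058   0.04  ]
near rocker [ 0.5161 -0.2043  0.0549] 0.00022912088191906195 [ 0.5173 -0.207   0.04  ] [ 0.5246 -0.219   0.04  ]
jambfootR [ 0.5653 -0.2585  0.0483] 0.00043629081699197715 [ 0.5664 -0.2604  0.04  ] [ 0.5704 -0.2674  0.04  ]
jambfootL [0.5663 0.0352 0.0526] 0.0010023097223718154 [0.5682 0.0361 0.04  ] [0.574 0.027 0.04 ]
knob [ 0.6233 -0.2613  0.1928] 0.0006351807529107312 [ 0.6534 -0.3038  0.04  ] [ 0.763  -0.4628  0.04  ]
```

```bash
cat >> h.py <<'E'
from scipy.spatial.transform import Rotation as Ro
def Rq(q): return Ro.from_quat([q[1],q[2],q[3],q[0]])
def pose(yaw,pitch,flip=0):
    """tool x = forward at yaw, pitched down by pitch; tool -z up-ish (flip: +z)"""
    cy,sy,cp,sp=np.cos(yaw),np.sin(yaw),np.cos(pitch),np.sin(pitch)
    x=np.array([cy*cp,sy*cp,-sp]);up=np.array([cy*sp,sy*sp,cp])
    z=up if flip else -up
    return Ro.from_matrix(np.array([x,np.cross(z,x),z]).T)
def rel(o,R2,p2):
    R1=Rq(o["eef_rot"]);return (R1.inv()*R2).as_rotvec(),R1.inv().apply(np.array(p2)-o["eef_pos"])*1000
E
python3 - <<'E'
from h import *
np.set_printoptions(precision=4,suppress=True)
d=pickle.load(open("c0.pkl","rb"));o=d["obs"]
print(Rq(o["eef_rot"]).as_matrix())
for f in (0,1):
  for y in (0,-.35):
    for p in (90,65,50): print(f,y,p,*rel(o,pose(y,np.radians(p),f),[.49,-.204,.17]))
T=d["top"]
for r in (268,338,352): print(atz(T,(265+521/3.8-.37,170+r/3.8-.37),.062))
# expected pixel of switch near end, for cabinet origin (.669,-.1115)
print(proj(T,[[.499,.0485,.04],[.499,-.2715,.04]]))
E
```

```text
[[-0.0003  0.3595 -0.9331]
 [ 0.0017 -0.9331 -0.3595]
 [-1.     -0.0017 -0.0003]]
0 0 90 [ 0.3678 -0.      0.0018] [  60.8659 -207.8133 -383.7328]
0 0 65 [0.3615 0.4313 0.082 ] [  60.8659 -207.8133 -383.7328]
0 0 50 [0.352  0.6901 0.1301] [  60.8659 -207.8133 -383.7328]
0 -0.35 90 [0.7178 0.0003 0.0018] [  60.8659 -207.8133 -383.7328]
0 -0.35 65 [0.7058 0.4176 0.1583] [  60.8659 -207.8133 -383.7328]
0 -0.35 50 [0.6873 0.6677 0.2521] [  60.8659 -207.8133 -383.7328]
1 0 90 [-2.7738 -0.0025 -0.    ] [  60.8659 -207.8133 -383.7328]
1 0 65 [-2.7148 -0.1144  0.6018] [  60.8659 -207.8133 -383.7328]
1 0 50 [-2.6227 -0.1799  0.9546] [  60.8659 -207.8133 -383.7328]
1 -0.35 90 [-2.4238 -0.0023  0.0004] [  60.8659 -207.8133 -383.7328]
1 -0.35 65 [-2.376  -0.1998  0.5271] [  60.8659 -207.8133 -383.7328]
1 -0.35 50 [-2.3013 -0.3164  0.838 ] [  60.8659 -207.8133 -383.7328]
[ 0.5522 -0.2028  0.062 ]
[ 0.5157 -0.203   0.062 ]
[ 0.5084 -0.203   0.062 ]
[[274.0624 265.0965]
 [433.1954 268.2265]]
```

Request:
{"op": "servo_tool", "data": {
  "targets": [
    [0.05,0.05,0.01,4,-27,-47,-1],
    [0.09,0.11,0.02,8,-54,-94,-1],
    [0.14,0.16,0.03,11,-81,-141,-1],
    [0.18,0.22,0.04,15,-108,-188,-1],
    [0.23,0.27,0.05,19,-135,-235,-1],
    [0.27,0.32,0.06,23,-162,-282,-1],
    [0.32,0.38,0.07,27,-189,-329,-1],
    [0.36,0.43,0.08,30,-215,-375,-1]
  ]
}}

```text
time_s: 1.15
eef_pos: [0.4799, -0.1991, 0.2008]
eef_rot: [-0.001, 0.843, 0.0, -0.537]
wrist_force: [1.4, -0.6, 0.4]
opening: -0.001
```

```bash
cat > look.py <<'E'
import sys
from h import *
from bench import ctrl
np.set_printoptions(precision=4,suppress=True)
def look(tag,names=("wrist",)):
    o=ctrl.get_obs();d={'obs':o}
    for n in names:
        c=ctrl.camera(n)
        if n=="wrist":
            M=c["tool_from_camera"];W=np.eye(4);W[:3,:3]=Rq(o["eef_rot"]).as_matrix();W[:3,3]=o["eef_pos"]
            C=np.linalg.inv(W@M);c["R"]=C[:3,:3];c["t"]=C[:3,3]
        d[n]=c;cv2.imwrite(f"pics/{n}{tag}.png",c["pixels"])
    pickle.dump(d,open(f"c{tag}.pkl","wb"))
    for k in("time_s","q","eef_pos","wrist_force","opening"):print(k,o[k])
    print("xaxis",Rq(o["eef_rot"]).as_matrix()[:,0])
if __name__=="__main__": look(sys.argv[1],sys.argv[2:] or ("wrist",))
E
python3 look.py 1
```

```text
time_s 1.15
q [-0.8243 -0.1692  2.0874  0.3912  0.9552  0.5622]
eef_pos [ 0.4799 -0.1991  0.2008]
wrist_force [ 1.3909 -0.6449  0.409 ]
opening -0.0011154157911734584
xaxis [ 0.4228  0.0014 -0.9062]
```

View pics/wrist1.png

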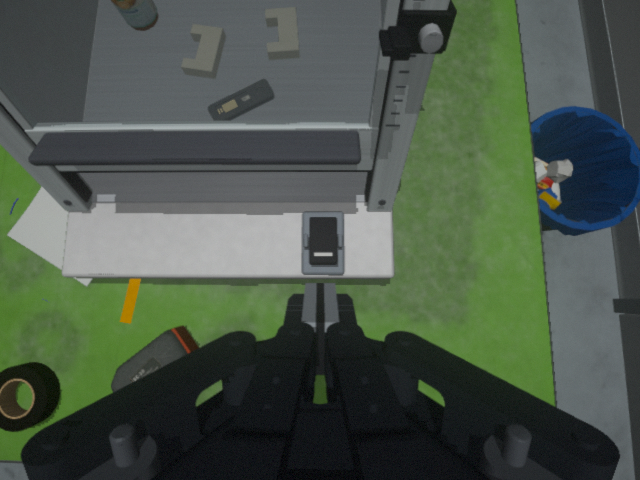

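The wrist view shows the rocker near (322,240) with its white mark at (323,255). The lip's front edge runs from (32,163) to (360,162), and the pointer is near (405,40).

Run:
```python
import cv2,pickle
d=pickle.load(open("c1.pkl","rb"))
t=d["wrist"]["pixels"]
cv2.imwrite("pics/w1a.png",cv2.resize(t[0:200,330:470],None,fx=3,fy=3,interpolation=cv2.INTER_CUBIC))
cv2.imwrite("pics/w1b.png",cv2.resize(t[120:290,20:410],None,fx=2,fy=2,interpolation=cv2.INTER_CUBIC))
d=pickle.load(open("c0.pkl","rb"))
cv2.imwrite("pics/s1a.png",cv2.resize(d["scene"]["pixels"][110:190,360:430],None,fx=6,fy=6,interpolation=cv2.INTER_CUBIC))
cv2.imwrite("pics/t1a.png",cv2.resize(d["top"]["pixels"][170:240,410:470],None,fx=7,fy=7,interpolation=cv2.INTER_CUBIC))
```

```text
(no output)
```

View pics/w1a.png

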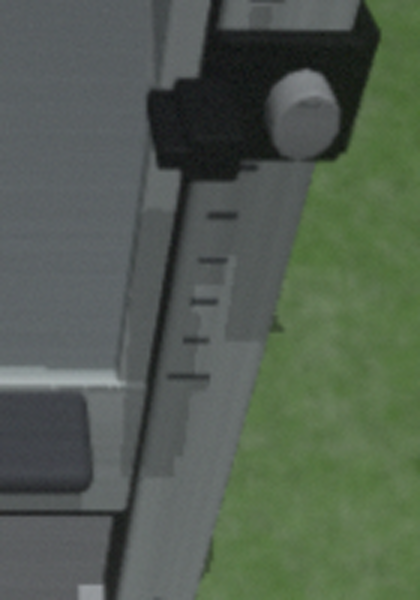

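View pics/w1b.png

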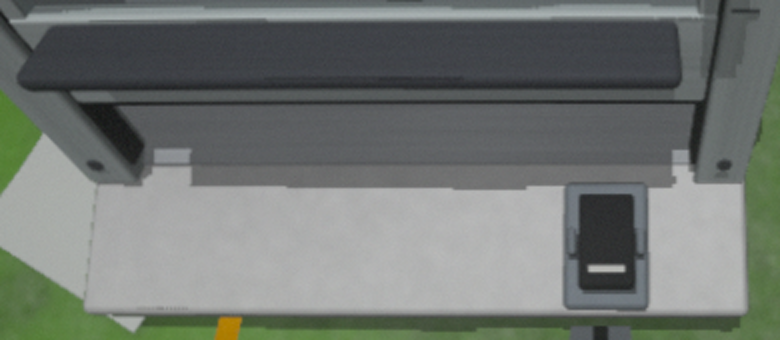

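View pics/s1a.png

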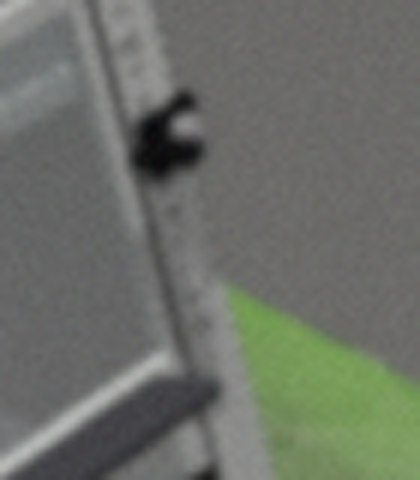

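View pics/t1a.png

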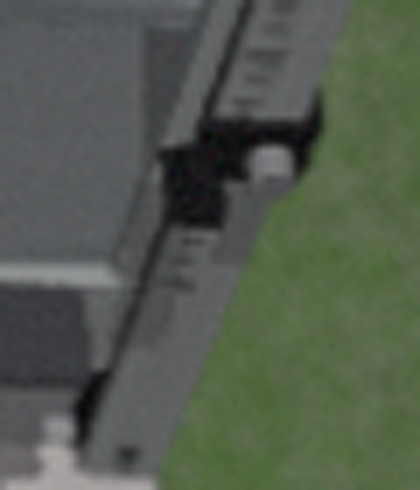

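Run:
```python
from h import *
np.set_printoptions(precision=4,suppress=True)
d=pickle.load(open("c0.pkl","rb"));T=d["top"];S=d["scene"];W=pickle.load(open("c1.pkl","rb"))["wrist"]
b=lambda x,y:(20+x/2-.25,120+y/2-.25)
a=lambda x,y:(330+x/3-.33,y/3-.33)
tc=lambda x,y:(265+x/3.8-.37,170+y/3.8-.37)
t7=lambda x,y:(410+x/7-.43,170+y/7-.43)
sc=lambda x,y:(270+x/2.8-.32,100+y/2.8-.32)
s6=lambda x,y:(360+x/6-.42,110+y/6-.42)
print("FL",atz(W,b(87,312),.04),"FR",atz(W,b(747,312),.04))
print("rocker near edge",[atz(W,b(606,y),.063) for y in (290,196)],"stripe",tri(W,b(606,268),T,tc(521,335)))
print("console",atz(W,b(563,307),.045),atz(W,b(648,307),.045),atz(W,b(606,185),.045))
print("lipR WT",tri(W,b(681,84),T,tc(600,208)),"lipL",tri(W,b(20,84),T,tc(117,193)))
print("lipR WS",tri(W,b(681,84),S,sc(353,212)),"lipL",tri(W,b(20,84),S,sc(128,369)))
# plane of lip front edge in cabinet: x-axis n=(.906,0,-.423)
n=np.array([.9063,0,-.4226]);u=np.array([.4226,0,.9063])
org=np.array([.669,-.1115,0])
L,_=tri(W,b(681,84),S,sc(353,212))
for nm in [tri(W,b(681,84),T,tc(600,208))[0],L]:
  dd=n@nm; print("d",dd,"lip s:",[ (u@plane(c,p,n,dd)) for c,p in ((W,b(681,84)),(W,b(20,84)),(T,tc(600,208)),(T,tc(117,193)),(S,sc(353,212)),(S,sc(128,369)))])
  for c,ps in ((W,[a(152,92),a(160,168),a(240,180)]),(T,[t7(165,150),t7(168,216),t7(222,226)]),(S,[s6(135,148),s6(137,168),s6(160,180)])):
    for p in ps: q=plane(c,p,n,dd);print("ptr",q,u@q)
print("tri ptr", tri(W,a(160,168),T,t7(168,216)),tri(W,a(160,168),S,s6(137,168)))
```

```text
FL [0.499  0.0456 0.04  ] FR [ 0.4998 -0.2685  0.04  ]
rocker near edge [array([ 0.5084, -0.2021,  0.063 ]), array([ 0.5504, -0.2021,  0.063 ])] stripe (array([ 0.5173, -0.202 ,  0.0672]), np.float64(0.000778047577851378))
console [ 0.5018 -0.1824  0.045 ] [ 0.5019 -0.2217  0.045 ] [ 0.5595 -0.2023  0.045 ]
lipR WT (array([ 0.5745, -0.2278,  0.1361]), np.float64(0.0001777323532070162)) lipL (array([0.5761, 0.0067, 0.1354]), np.float64(0.0003523372236374431))
lipR WS (array([ 0.5772, -0.2289,  0.1275]), np.float64(0.001169332850168716)) lipL (array([0.5732, 0.0046, 0.1361]), np.float64(0.00477127404361639))
d 0.46312213406070485 lip s: [np.float64(0.36611390459657006), np.float64(0.3676894663844988), np.float64(0.36623354233980776), np.float64(0.3692991105622016), np.float64(0.36221028184630283), np.float64(0.3622905535488621)]
ptr [ 0.611  -0.2292  0.2145] 0.4526595141302198
ptr [ 0.6058 -0.2323  0.2033] 0.4402089011851702
ptr [ 0.6049 -0.2465  0.2014] 0.4381903594253129
ptr [ 0.6187 -0.2248  0.2309] 0.4706803688987423
ptr [ 0.6071 -0.2316  0.2061] 0.44338816672566456
ptr [ 0.6056 -0
[... 304 characters left out ...]
7506), np.float64(0.35988495459019815), np.float64(0.3589064049801498), np.float64(0.35898740118287514)]
ptr [ 0.6154 -0.2302  0.2094] 0.4498485922580888
ptr [ 0.6099 -0.2334  0.1977] 0.436962693677619
ptr [ 0.609  -0.2481  0.1958] 0.43487358171881324
ptr [ 0.6207 -0.2273  0.2208] 0.46242978876395985
ptr [ 0.609  -0.2341  0.1958] 0.43482434775843715
ptr [ 0.6075 -0.2488  0.1925] 0.4312027427096347
ptr [ 0.615  -0.222   0.2087] 0.44902068575496024
ptr [ 0.6124 -0.2206  0.203 ] 0.4428088557612989
ptr [ 0.6091 -0.2293  0.196 ] 0.43508762800483997
tri ptr (array([ 0.6082, -0.233 ,  0.2   ]), np.float64(0.00011862288969086506)) (array([ 0.6198, -0.235 ,  0.1901]), np.float64(0.00658853769249604))
```

Request:
{"op": "servo_tool", "data": {
  "targets": [
    [0,0,0,40,1,3,-1],
    [0,0,0,80,3,7,-1],
    [0,0,0,123,4,10,-1],
    [0,0,0,132,4,14,-1],
    [0,0,0,138,4,17,-1],
    [0,0,0,141,4,18,-1],
    [0,0,0,143,4,19,-1],
    [0,0,0,145,4,20,-1]
  ]
}}

```text
time_s: 2.2
eef_pos: [0.5253, -0.1976, 0.0625]
eef_rot: [-0.001, 0.844, 0.003, -0.536]
wrist_force: [-26.6, 6.2, 42.3]
opening: 0.004
```

```bash
python3 look.py 2 wrist scene
```

```text
time_s 2.2
q [-0.7459  0.1813  2.0796  0.5302  0.6193  0.4279]
eef_pos [ 0.5253 -0.1976  0.0625]
wrist_force [-26.5771   6.2137  42.292 ]
opening 0.003589018297756144
xaxis [ 0.4263  0.0058 -0.9046]
```

View pics/wrist2.png

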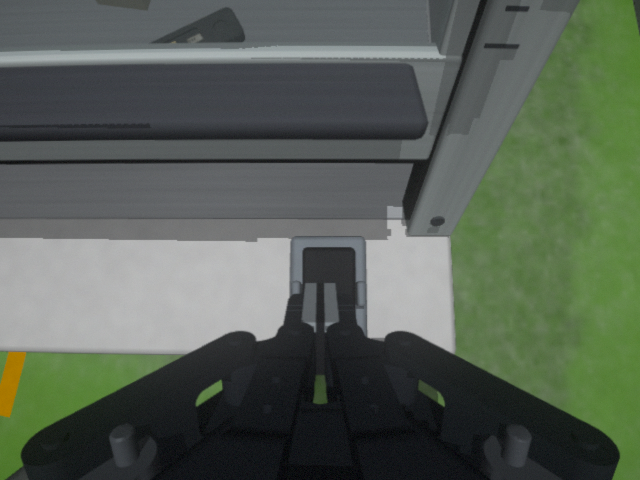

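View pics/scene2.png

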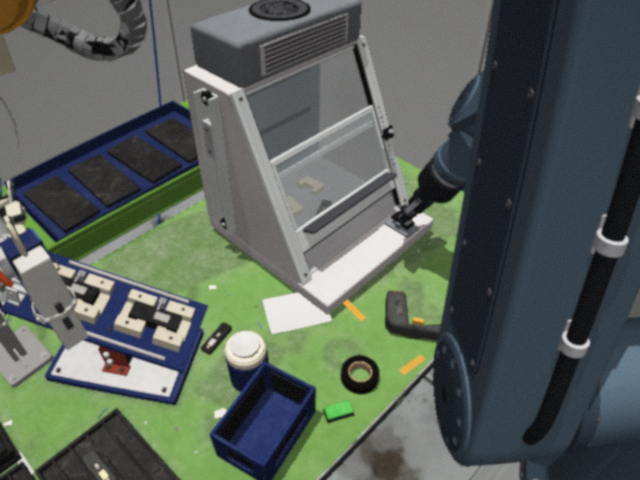

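Request:
{"op": "servo_tool", "data": {
  "targets": [
    [0,0,0,-10,0,0,-1],
    [0,0,0,-30,0,0,-1],
    [0,0,0,-50,0,0,-1],
    [0,0,0,-70,0,0,-1],
    [0,0,0,-90,0,0,-1],
    [0,0,0,-90,0,0,-1],
    [0,0,0,-90,0,0,-1],
    [0,0,0,-90,0,0,-1]
  ]
}}

```text
time_s: 3.3
eef_pos: [0.4867, -0.1977, 0.1433]
eef_rot: [-0.002, 0.844, 0.003, -0.536]
wrist_force: [0.3, -0.2, 0.5]
opening: 0.0
```

```bash
python3 look.py 3 wrist
python3 - <<'E'
import cv2
t=cv2.imread("pics/wrist3.png");cv2.imwrite("pics/w3b.png",cv2.resize(t[180:330,230:420],None,fx=4,fy=4,interpolation=cv2.INTER_CUBIC))
E
```

```text
time_s 3.3
q [-0.8135 -0.0602  2.1241  0.4432  0.8209  0.4925]
eef_pos [ 0.4867 -0.1977  0.1433]
wrist_force [ 0.2646 -0.1957  0.4786]
opening 0.0001892964197446541
xaxis [ 0.4254  0.0068 -0.905 ]
```

View pics/wrist3.png

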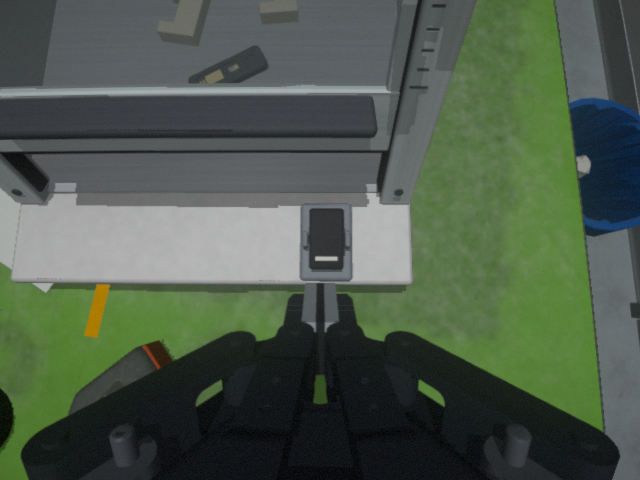

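View pics/w3b.png

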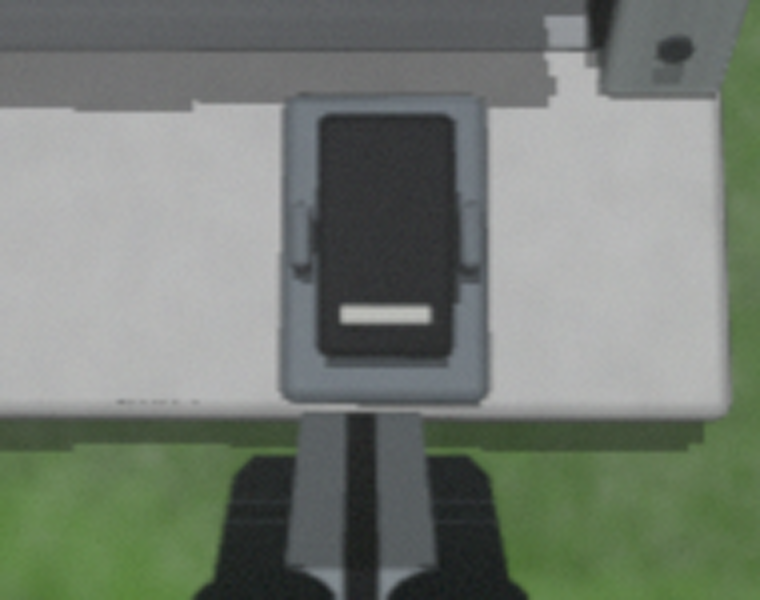

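Run:
```python
from h import *
np.set_printoptions(precision=4,suppress=True)
W1=pickle.load(open("c1.pkl","rb"))["wrist"];W3=pickle.load(open("c3.pkl","rb"))["wrist"]
b=lambda x,y:(20+x/2-.25,120+y/2-.25)
e=lambda x,y:(230+x/4-.37,180+y/4-.37)
for nm,c,n,f,s in(("1",W1,b(606,290),b(606,196),b(606,268)),("3",W3,e(386,357),e(386,115),e(386,315))):
  for zn,zf in((.065,.058),(.059,.064)): 
    N=atz(c,n,zn);F=atz(c,f,zf);print(nm,zn,N,F,np.linalg.norm(F-N),"stripe frac",(atz(c,s,zn*.8+zf*.2)[0]-N[0])/(F-N)[0])
print(atz(W3,e(720,412),.04))
```

```text
1 0.065 [ 0.5083 -0.2021  0.065 ] [ 0.5515 -0.2022  0.058 ] 0.04372732361163257 stripe frac 0.225852982408754
1 0.059 [ 0.5087 -0.2022  0.059 ] [ 0.5502 -0.2021  0.064 ] 0.0417618739241921 stripe frac 0.23380581921880556
3 0.065 [ 0.5083 -0.2023  0.065 ] [ 0.5534 -0.2023  0.058 ] 0.045624831658222606 stripe frac 0.16620631679946113
3 0.059 [ 0.5087 -0.2023  0.059 ] [ 0.5519 -0.2022  0.064 ] 0.043534118354204454 stripe frac 0.17238414727345708
[ 0.4995 -0.2667  0.04  ]
```

Request:
{"op": "servo_tool", "data": {
  "targets": [
    [0,0,0,15,-29,-3,-1],
    [0,0,0,42,-58,-6,-1],
    [0,0,0,69,-86,-10,-1],
    [0,0,0,69,-86,-10,-1],
    [0,0,0,72,-86,-25,-1],
    [0,0,0,74,-86,-40,-1],
    [0,0,0,76,-86,-56,-1],
    [0,0,0,76,-86,-56,-1]
  ]
}}

```text
time_s: 4.35
eef_pos: [0.5716, -0.1125, 0.1007]
eef_rot: [-0.001, 0.845, 0.002, -0.535]
wrist_force: [-0.4, 0.4, -0.0]
opening: 0.001
```

```bash
python3 look.py 4 wrist scene
```

```text
time_s 4.35
q [-0.5215  0.1279  2.0377  0.382   0.6236  0.7753]
eef_pos [ 0.5716 -0.1125  0.1007]
wrist_force [-0.449   0.4012 -0.0052]
opening 0.0005635468218963794
xaxis [ 0.4281  0.0051 -0.9037]
```

View pics/wrist4.png

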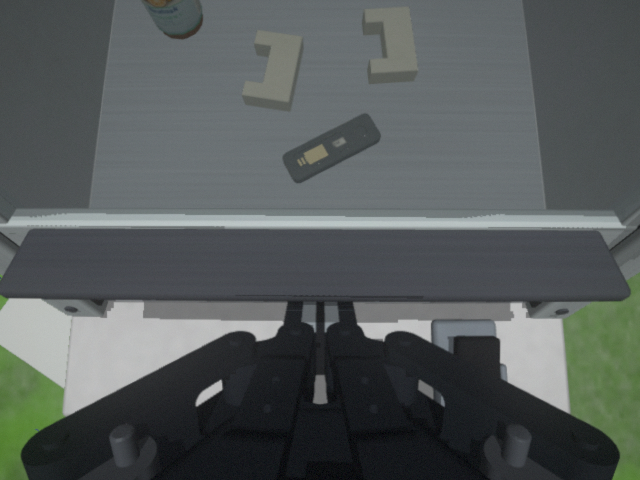

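View pics/scene4.png

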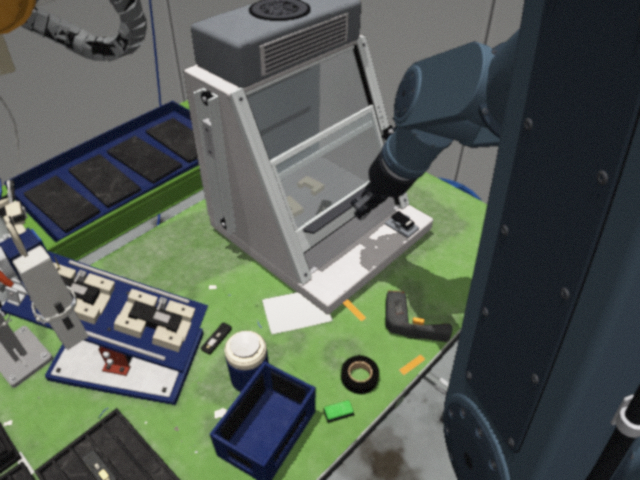

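Request:
{"op": "servo_tool", "data": {
  "targets": [
    [0,0,0,-5,0,-6,-1],
    [0,0,0,-10,0,-12,-1],
    [0,0,0,-15,0,-18,-1],
    [0,0,0,-20,0,-24,-1],
    [0,0,0,-25,0,-30,-1],
    [0,0,0,-30,0,-36,-1],
    [0,0,0,-34,0,-41,-1],
    [0,0,0,-36,0,-43,-1]
  ]
}}

```text
time_s: 5.45
eef_pos: [0.5933, -0.1115, 0.1507]
eef_rot: [-0.002, 0.844, 0.003, -0.536]
wrist_force: [-4.0, 1.8, -0.3]
opening: 0.001
```

```bash
python3 look.py 5 wrist scene top
```

```text
time_s 5.45
q [-0.4961  0.0861  1.9583  0.3168  0.7335  0.8752]
eef_pos [ 0.5933 -0.1115  0.1507]
wrist_force [-4.046   1.7561 -0.2839]
opening 0.000640962499479568
xaxis [ 0.4255  0.0068 -0.9049]
```

View pics/wrist5.png

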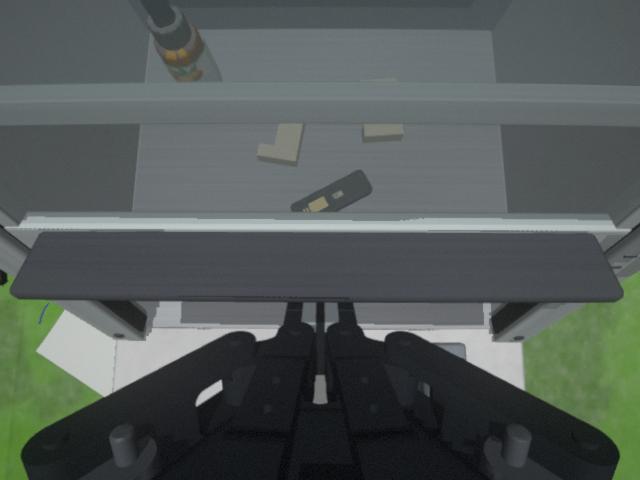

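View pics/scene5.png

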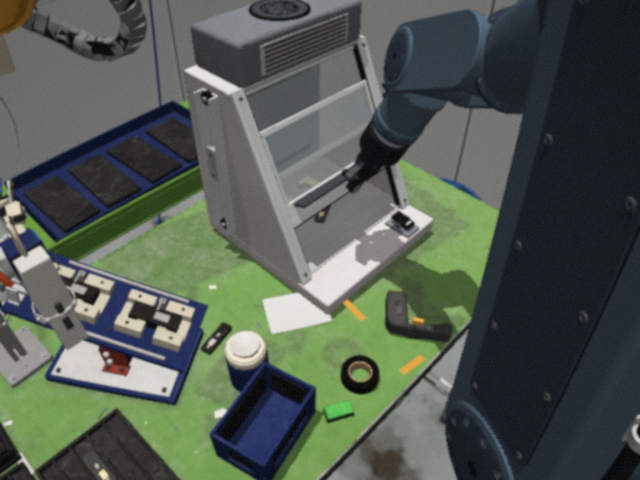

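View pics/top5.png

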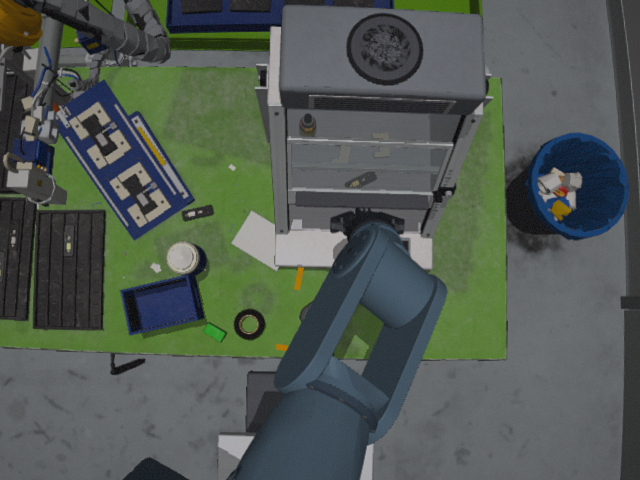

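Run:
```python
import pickle,cv2
d=pickle.load(open("c5.pkl","rb"))
cv2.imwrite("pics/t5.png",cv2.resize(d["top"]["pixels"][170:250,270:470],None,fx=4,fy=4,interpolation=cv2.INTER_CUBIC))
cv2.imwrite("pics/w5.png",cv2.resize(d["wrist"]["pixels"][210:330,540:640],None,fx=4,fy=4,interpolation=cv2.INTER_CUBIC))
```

```text
(no output)
```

View pics/t5.png

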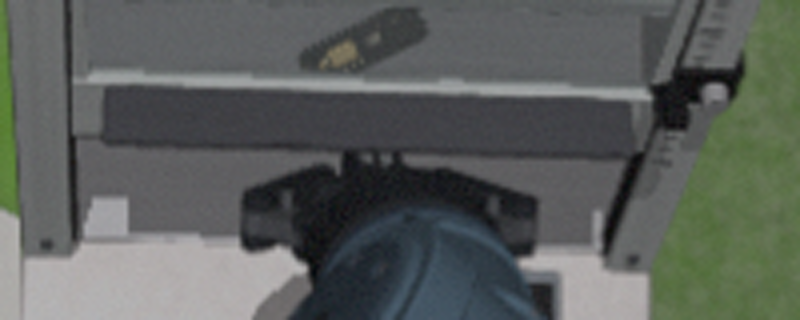

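View pics/w5.png

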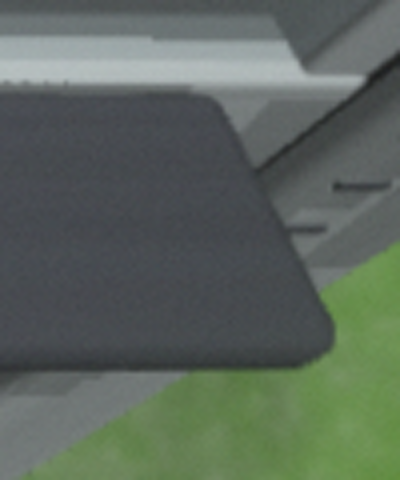

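Run:
```python
from h import *
np.set_printoptions(precision=4,suppress=True)
d=pickle.load(open("c5.pkl","rb"));T=d["top"];W=d["wrist"]
n=np.array([.9063,0,-.4226]);u=np.array([.4226,0,.9063])
t4=lambda x,y:(270+x/4-.37,170+y/4-.37)
w4=lambda x,y:(540+x/4-.37,210+y/4-.37)
for dd in (.463,.466):
  L=[plane(T,t4(632,153),n,dd),plane(T,t4(104,141),n,dd),plane(W,w4(325,352),n,dd)]
  P=[plane(T,t4(655,122),n,dd),plane(T,t4(685,127),n,dd)]
  print(dd,[u@x for x in L],L[0],L[2],[u@x for x in P],P[0])
```

```text
0.463 [np.float64(0.42042346204398284), np.float64(0.4192642724156548), np.float64(0.42069891426247247)] [ 0.5973 -0.226   0.1854] [ 0.5974 -0.2237  0.1856] [np.float64(0.44442577703528197), np.float64(0.4413677592915304)] [ 0.6074 -0.231   0.2071]
0.466 [np.float64(0.416073945040627), np.float64(0.4149081999969158), np.float64(0.41389827612305213)] [ 0.5982 -0.2272  0.1802] [ 0.5973 -0.2302  0.1782] [np.float64(0.4402119972237351), np.float64(0.4371366858672138)] [ 0.6084 -0.2323  0.202 ]
```

Request:
{"op": "servo_tool", "data": {
  "targets": [
    [0,0,0,-2,0,-2,-1],
    [0,0,0,-4,0,-5,-1],
    [0,0,0,-6,0,-7,-1],
    [0,0,0,-8,0,-10,-1],
    [0,0,0,-10,0,-12,-1],
    [0,0,0,-12,0,-14,-1],
    [0,0,0,-12,0,-14,-1],
    [0,0,0,-12,0,-14,-1]
  ]
}}

```text
time_s: 6.6
eef_pos: [0.6017, -0.1122, 0.1681]
eef_rot: [-0.001, 0.845, 0.002, -0.535]
wrist_force: [-0.4, -1.2, 0.3]
opening: 0.003
```

```bash
python3 look.py 6 wrist scene top;python3 - <<'E'
import pickle,cv2
d=pickle.load(open("c6.pkl","rb"))
cv2.imwrite("pics/t6.png",cv2.resize(d["top"]["pixels"][175:235,390:465],None,fx=8,fy=8,interpolation=cv2.INTER_CUBIC))
cv2.imwrite("pics/s6.png",cv2.resize(d["scene"]["pixels"][100:230,280:430],None,fx=4,fy=4,interpolation=cv2.INTER_CUBIC))
E
```

```text
time_s 6.6
q [-0.4886  0.0766  1.9284  0.3012  0.7663  0.9017]
eef_pos [ 0.6017 -0.1122  0.1681]
wrist_force [-0.3741 -1.1646  0.2534]
opening 0.0025758916877090285
xaxis [ 0.4277  0.0056 -0.9039]
```

View pics/t6.png

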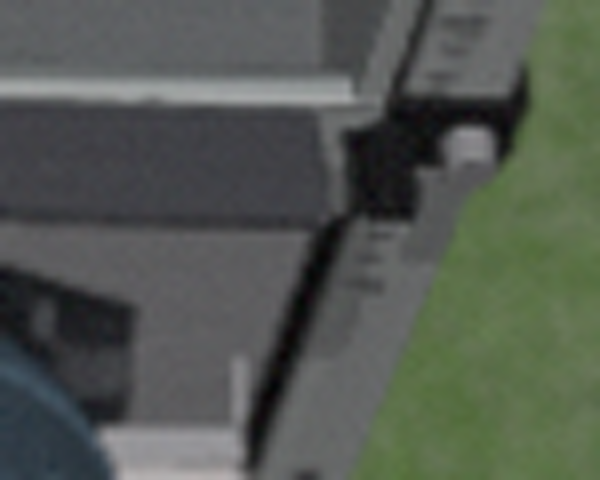

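View pics/s6.png

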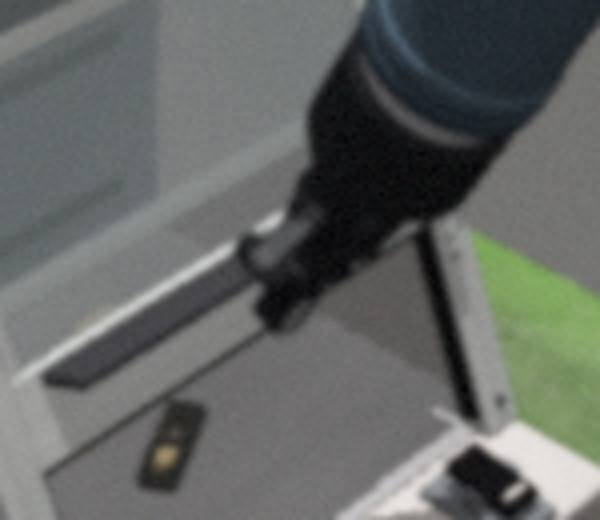

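View pics/wrist6.png

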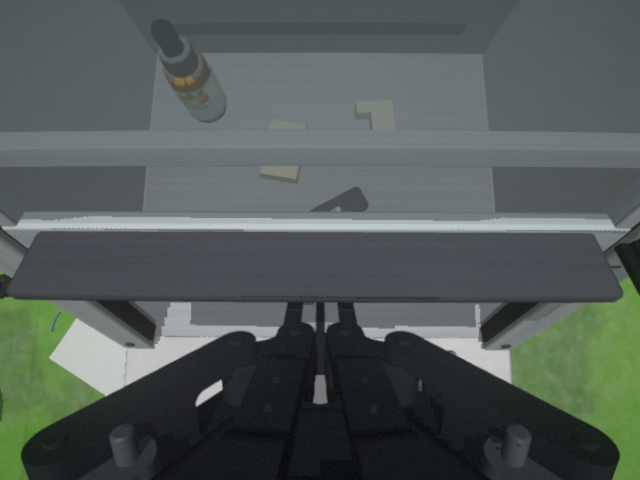

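Request:
{"op": "servo_tool", "data": {
  "targets": [
    [0,0,0,7,0,20,-1],
    [0,0,0,14,0,40,-1],
    [0,0,0,-3,0,76,-1],
    [0,0,0,-25,31,84,-1],
    [0,0,0,-47,62,92,-1],
    [0,0,0,-69,93,100,-1],
    [0,0,0,-69,93,100,-1],
    [0,0,0,-69,93,100,-1]
  ]
}}

```text
time_s: 7.75
eef_pos: [0.482, -0.2056, 0.187]
eef_rot: [-0.002, 0.845, 0.002, -0.535]
wrist_force: [-0.5, -0.1, 0.0]
opening: 0.002
```

```bash
python3 look.py 7 wrist top scene;python3 - <<'E'
import pickle,cv2
d=pickle.load(open("c7.pkl","rb"))
cv2.imwrite("pics/t7.png",cv2.resize(d["top"]["pixels"][175:235,390:465],None,fx=8,fy=8,interpolation=cv2.INTER_CUBIC))
E
```

```text
time_s 7.75
q [-0.8369 -0.136   2.0915  0.4135  0.9261  0.5254]
eef_pos [ 0.482  -0.2056  0.187 ]
wrist_force [-0.4956 -0.0991  0.0189]
opening 0.002456931221932859
xaxis [ 0.4276  0.0054 -0.9039]
```

View pics/wrist7.png

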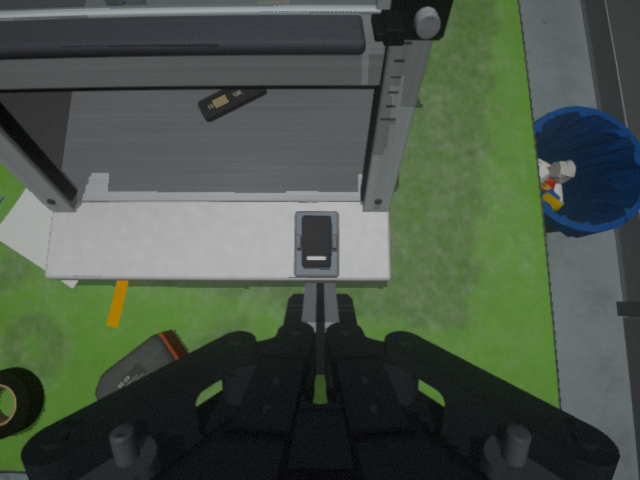

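View pics/t7.png

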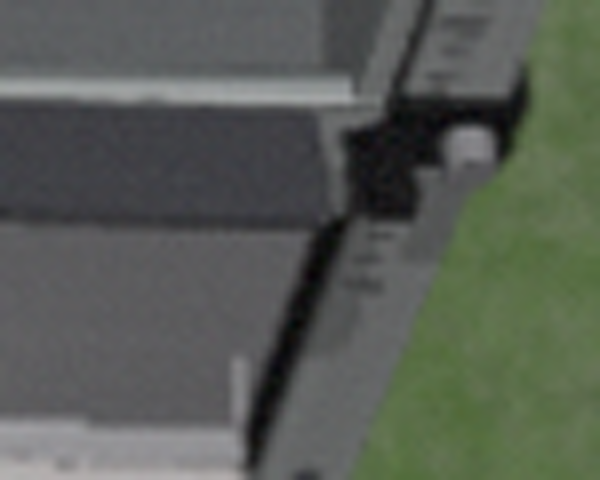

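Request:
{"op": "servo_tool", "data": {
  "targets": [
    [0,0.08,0,4,0,-9,-1],
    [0,0.17,0,9,0,-18,-1],
    [0,0.26,0,13,0,-27,-1],
    [0,0.35,0,17,0,-36,-1],
    [0,0.35,0,17,0,-36,-1],
    [0,0.35,0,17,0,-36,-1],
    [0,0.35,0,17,0,-36,-1],
    [0,0.35,0,17,0,-36,-1]
  ]
}}

```text
time_s: 8.9
eef_pos: [0.5221, -0.2043, 0.1868]
eef_rot: [-0.001, 0.925, 0.003, -0.38]
wrist_force: [-0.4, 0.1, -0.4]
opening: -0.003
```

```bash
python3 look.py 8 wrist;python3 - <<'E'
import pickle,cv2
d=pickle.load(open("c8.pkl","rb"))
cv2.imwrite("pics/w8.png",cv2.resize(d["wrist"]["pixels"][50:170,310:460],None,fx=5,fy=5,interpolation=cv2.INTER_CUBIC))
E
```

```text
time_s 8.9
q [-0.9432 -0.132   2.24    0.9745  0.7761 -0.0126]
eef_pos [ 0.5221 -0.2043  0.1868]
wrist_force [-0.3907  0.1236 -0.3641]
opening -0.0027001851185546625
xaxis [ 0.711   0.0069 -0.7031]
```

View pics/wrist8.png

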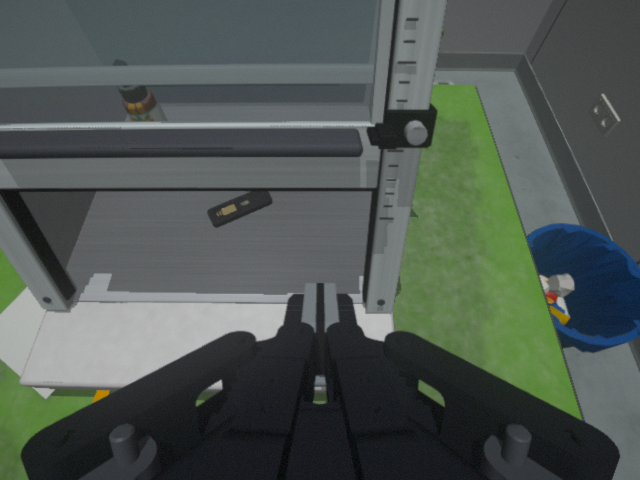

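View pics/w8.png

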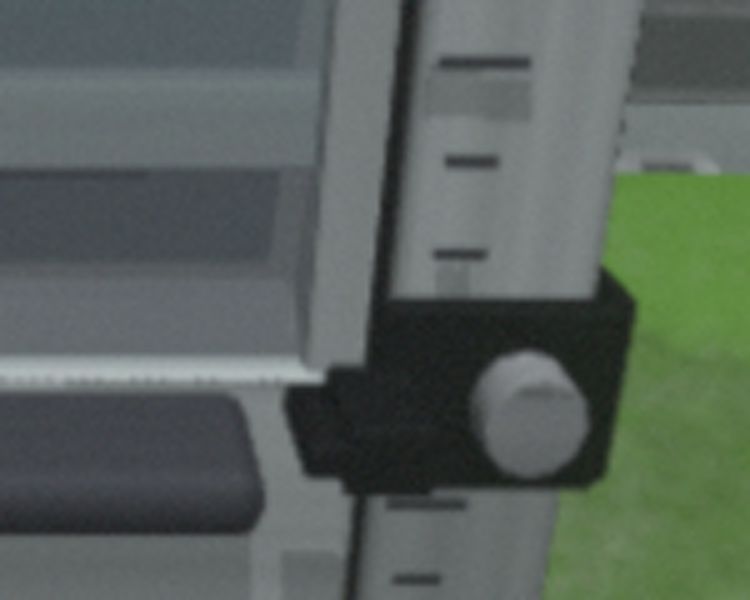

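Run:
```python
import pickle,cv2,numpy as np
d=pickle.load(open("c8.pkl","rb"))
c=d["wrist"]["pixels"][110:165,345:420].astype(float)
c=np.clip((c/80),0,1)**.6*255
cv2.imwrite("pics/w8e.png",cv2.resize(c.astype(np.uint8),None,fx=10,fy=10,interpolation=cv2.INTER_CUBIC))
```

```text
(no output)
```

View pics/w8e.png

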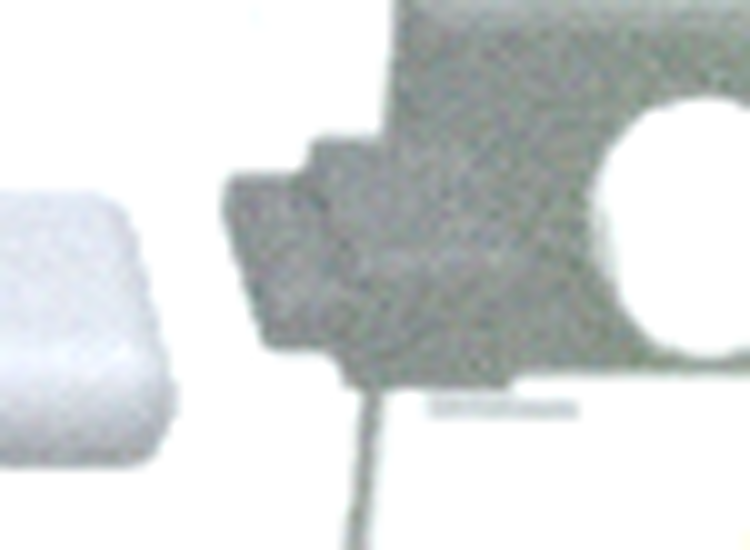

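Run:
```python
from h import *
np.set_printoptions(precision=4,suppress=True)
W=pickle.load(open("c8.pkl","rb"))["wrist"]
n=np.array([.9063,0,-.4226]);u=np.array([.4226,0,.9063])
e=lambda x,y:(345+x/10-.45,110+y/10-.45)
for dd in(.463,.466,.469):
  L=plane(W,e(140,467),n,dd);L0=plane(W,(100,0),n,dd)
  A=L+u*.008
  print(dd,"k",(proj(W,[L])-proj(W,[A]))[0]*10/8, L,u@L, "tab low",plane(W,e(268,348),n,dd)@u,plane(W,e(268,348),n,dd)[1],"block low",plane(W,e(370,388),n,dd)@u)
  # full depth of lip: rear top
  print("rear top lip row",(proj(W,[A+n*.029])[0]-[345,110])*10+4.5, "rear of a tab 2..4mm thick", [((proj(W,[plane(W,e(268,348),n,dd)+u*t+n*.029])[0]-[345,110])*10+4.5) for t in(.002,.004,.006)])
```

```text
0.463 k [-1.1714 17.7022] [ 0.6029 -0.226   0.1973] 0.43363525468634323 tab low 0.4403966927579177 -0.232399650061636 block low 0.4381740387238113
rear top lip row [107.4015 152.6198] rear of a tab 2..4mm thick [array([215.08  , 140.1851]), array([217.5733, 106.8089]), array([220.092,  73.063])]
0.466 k [-1.1514 17.4001] [ 0.6051 -0.2263  0.1949] 0.43238702814692653 tab low 0.4392629932725459 -0.23284216701143057 block low 0.43700269132744884
rear top lip row [107.8964 157.3752] rear of a tab 2..4mm thick [array([215.8672, 143.2712]), array([218.3278, 110.4099]), array([220.8131,  77.1902])]
0.469 k [-1.1322 17.1081] [ 0.6073 -0.2266  0.1925] 0.43113880160750995 tab low 0.4381292937871742 -0.23328468396122515 block low 0.43583134393108647
rear top lip row [108.3765 161.989 ] rear of a tab 2..4mm thick [array([216.6312, 146.2669]), array([219.06  , 113.9051]), array([221.5129,  81.1953])]
```

Request:
{"op": "servo_tool", "data": {
  "targets": [
    [0,-0.08,0,12,-23,9,-1],
    [0,-0.17,0,24,-46,18,-1],
    [0,-0.26,0,36,-69,27,-1],
    [0,-0.35,0,46,-92,35,-1],
    [0,-0.35,0,46,-92,35,-1],
    [0,-0.35,0,61,-92,6,-1],
    [0,-0.35,0,76,-92,-23,-1],
    [0,-0.35,0,76,-92,-23,-1]
  ]
}}

```text
time_s: 9.95
eef_pos: [0.5938, -0.1132, 0.1519]
eef_rot: [-0.0, 0.846, 0.003, -0.534]
wrist_force: [-0.5, -0.4, -0.2]
opening: -0.001
```

```bash
python3 look.py 9 wrist
```

```text
time_s 9.95
q [-0.4996  0.0837  1.9598  0.3219  0.7304  0.8663]
eef_pos [ 0.5938 -0.1132  0.1519]
wrist_force [-0.5417 -0.4161 -0.1586]
opening -0.0009086643045890051
xaxis [ 0.4304  0.0056 -0.9026]
```

View pics/wrist9.png

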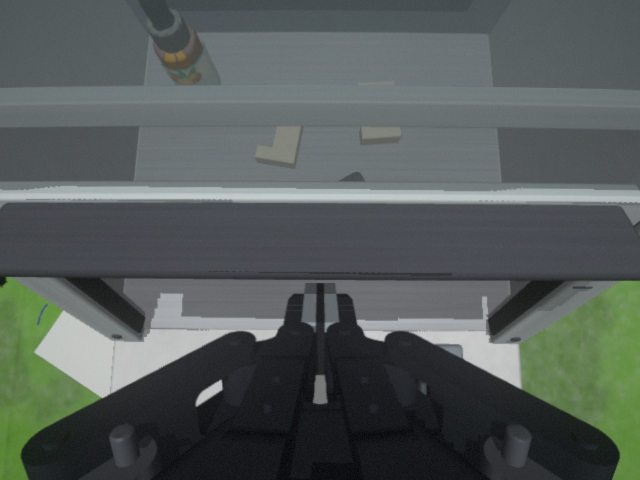

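Request:
{"op": "servo_tool", "data": {
  "targets": [
    [0,0,0,-4,0,-5,-1],
    [0,0,0,-8,0,-10,-1],
    [0,0,0,-10,0,-12,-1],
    [0,0,0,-11,0,-14,-1],
    [0,0,0,-12,0,-15,-1],
    [0,0,0,-13,0,-16,-1],
    [0,0,0,-14,0,-17,-1],
    [0,0,0,-14,0,-17,-1]
  ]
}}

```text
time_s: 11.0
eef_pos: [0.6011, -0.1124, 0.17]
eef_rot: [-0.001, 0.845, 0.004, -0.535]
wrist_force: [-1.6, 0.0, -0.7]
opening: 0.005
```

Request:
{"op": "servo_tool", "data": {
  "targets": [
    [0,0,0,7,0,20,-1],
    [0,0,0,14,0,40,-1],
    [0,0,0,-3,0,76,-1],
    [0,0.08,0,-25,31,74,-1],
    [0,0.17,0,-40,62,72,-1],
    [0,0.26,0,-55,93,70,-1],
    [0,0.35,0,-55,93,65,-1],
    [0,0.35,0,-55,93,65,-1]
  ]
}}

```text
time_s: 12.0
eef_pos: [0.5183, -0.2063, 0.1906]
eef_rot: [-0.003, 0.925, 0.003, -0.381]
wrist_force: [-0.6, -0.4, -1.0]
opening: -0.001
```

```bash
python3 look.py 10 wrist scene top;python3 - <<'E'
import pickle,cv2,numpy as np
d=pickle.load(open("c10.pkl","rb"))
c=d["wrist"]["pixels"][90:170,330:430].astype(float)
c=np.clip((c/80),0,1)**.6*255
cv2.imwrite("pics/w10e.png",cv2.resize(c.astype(np.uint8),None,fx=7.5,fy=7.5,interpolation=cv2.INTER_CUBIC))
E
```

```text
time_s 12.0
q [-0.9551 -0.1457  2.2416  0.9628  0.7912 -0.0027]
eef_pos [ 0.5183 -0.2063  0.1906]
wrist_force [-0.6261 -0.3921 -1.0114]
opening -0.0006270625351470763
xaxis [ 0.7102  0.0068 -0.7039]
```

View pics/wrist10.png

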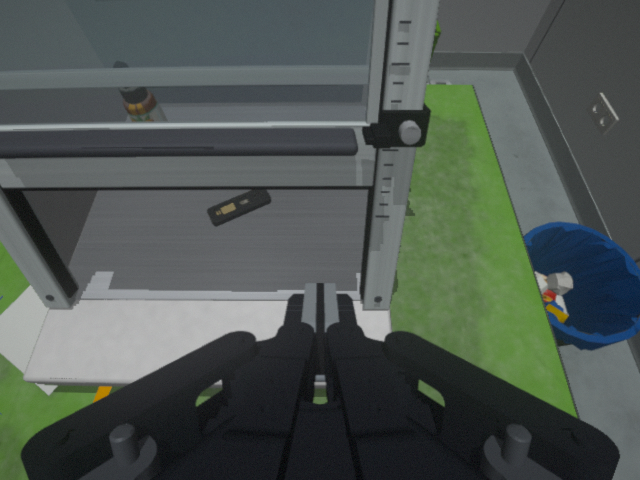

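View pics/w10e.png

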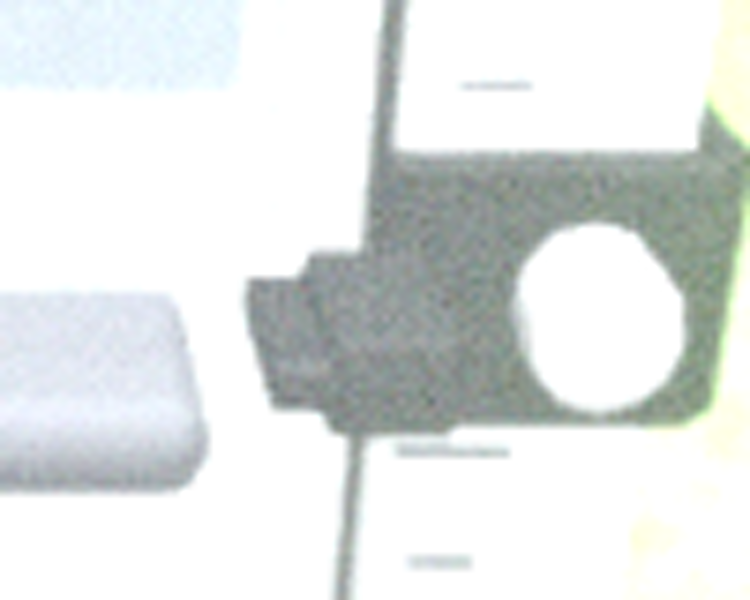

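View pics/scene10.png

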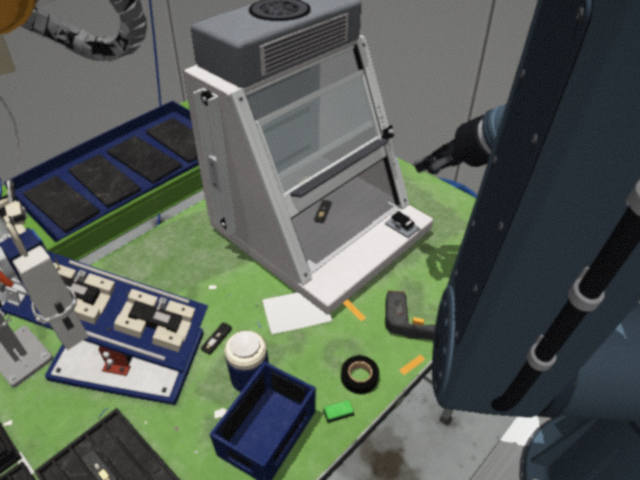

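The lip's mid-thickness still sits about 3.8 mm below the pointer tip's mid-height. In the contrast crop the lip's lower edge is at row 490 and the tab spans rows 365-410, at about 13 px/mm. That's within tolerance, but one more small push will centre it.

Request:
{"op": "servo_tool", "data": {
  "targets": [
    [0,-0.08,0,13,-23,8,-1],
    [0,-0.17,0,26,-46,17,-1],
    [0,-0.26,0,39,-69,25,-1],
    [0,-0.35,0,51,-93,33,-1],
    [0,-0.35,0,51,-93,33,-1],
    [0,-0.35,0,65,-93,4,-1],
    [0,-0.35,0,80,-93,-24,-1],
    [0,-0.35,0,80,-93,-24,-1]
  ]
}}

```text
time_s: 13.15
eef_pos: [0.5949, -0.1132, 0.1548]
eef_rot: [0.0, 0.845, 0.004, -0.534]
wrist_force: [-1.4, -0.4, 1.1]
opening: -0.002
```

Request:
{"op": "servo_tool", "data": {
  "targets": [
    [0,0,0,-4,0,-5,-1],
    [0,0,0,-8,0,-10,-1],
    [0,0,0,-10,0,-12,-1],
    [0,0,0,-11,0,-13,-1],
    [0,0,0,-12,0,-14,-1],
    [0,0,0,-13,0,-15,-1],
    [0,0,0,-14,0,-17,-1],
    [0,0,0,-14,0,-17,-1]
  ]
}}

```text
time_s: 14.15
eef_pos: [0.6039, -0.1131, 0.1747]
eef_rot: [0.001, 0.845, 0.004, -0.534]
wrist_force: [-5.0, -1.0, 1.1]
opening: 0.001
```

Request:
{"op": "servo_tool", "data": {
  "targets": [
    [0,0,0,7,0,20,-1],
    [0,0,0,14,0,40,-1],
    [0,0,0,-3,0,76,-1],
    [0,0.08,0,-25,31,74,-1],
    [0,0.17,0,-40,62,72,-1],
    [0,0.26,0,-55,93,70,-1],
    [0,0.35,0,-55,93,65,-1],
    [0,0.35,0,-55,93,65,-1]
  ]
}}

```text
time_s: 15.15
eef_pos: [0.5215, -0.2073, 0.1957]
eef_rot: [-0.001, 0.925, 0.003, -0.38]
wrist_force: [0.7, 0.6, -0.9]
opening: -0.0
```

```bash
python3 look.py 11 wrist scene top;python3 - <<'E'
import pickle,cv2,numpy as np
d=pickle.load(open("c11.pkl","rb"))
c=d["wrist"]["pixels"][90:170,330:430].astype(float)
c=np.clip((c/80),0,1)**.6*255
cv2.imwrite("pics/w11e.png",cv2.resize(c.astype(np.uint8),None,fx=7.5,fy=7.5,interpolation=cv2.INTER_CUBIC))
d0=pickle.load(open("c0.pkl","rb"))
for n in("scene","top"):
  D=np.abs(d0[n]["pixels"].astype(int)-d[n]["pixels"]).max(2)>40
  cv2.imwrite(f"pics/diff_{n}.png",(D*255).astype(np.uint8))
E
```

```text
time_s 15.15
q [-0.95   -0.148   2.2321  0.9564  0.794   0.0089]
eef_pos [ 0.5215 -0.2073  0.1957]
wrist_force [ 0.6639  0.5805 -0.8984]
opening -0.0002340098192324175
xaxis [ 0.7118  0.0064 -0.7023]
```

View pics/w11e.png

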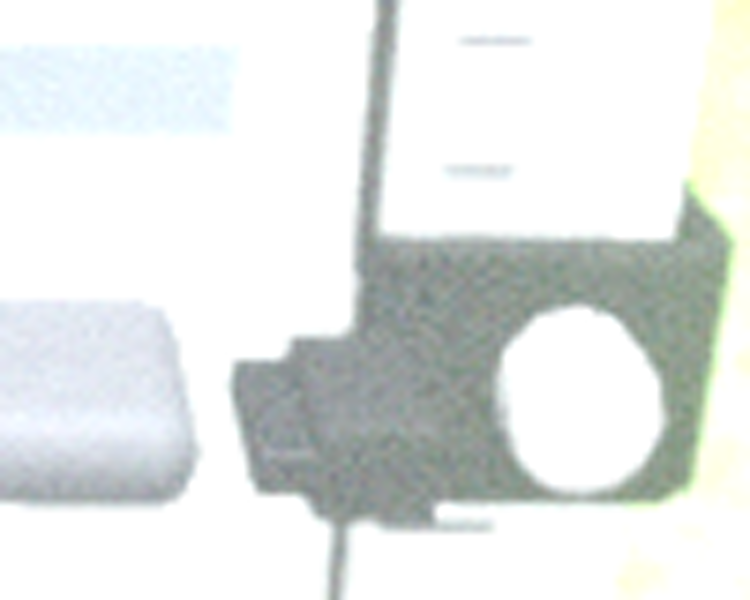

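View pics/diff_scene.png

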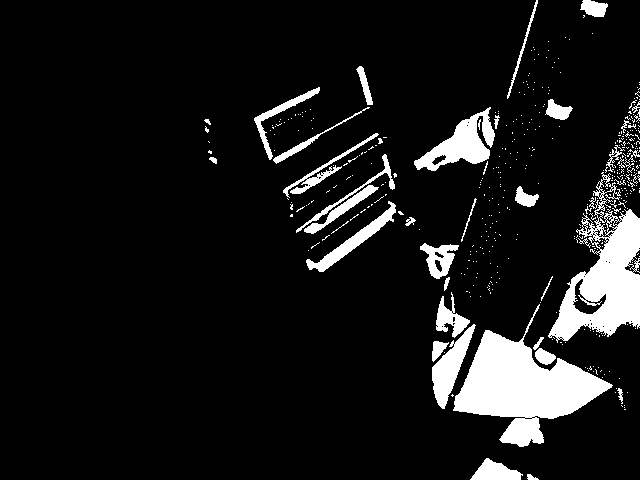

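View pics/wrist11.png

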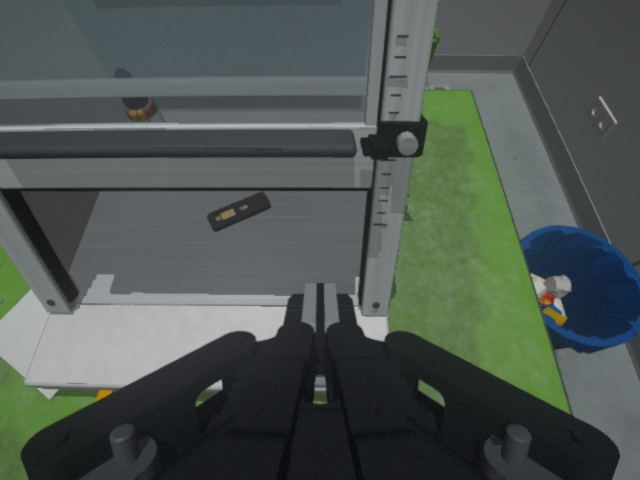

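Run:
```python
import pickle,cv2,numpy as np
a=pickle.load(open("c0.pkl","rb"));b=pickle.load(open("c11.pkl","rb"))
for nm,n,r in(("ptr","top",(180,205,430,460)),("ptr","scene",(122,148,380,398)),("bottle","top",(238,280,160,212)),("tape","top",(305,345,230,270)),("tape","scene",(350,400,335,385)),("scanner","scene",(285,345,380,425)),("scanner","top",(288,362,295,338))):
    y0,y1,x0,x1=r
    t=a[n]["pixels"][y0:y1,x0:x1];p=8
    im=b[n]["pixels"][y0-p:y1+p,x0-p:x1+p]
    R=cv2.matchTemplate(im,t,cv2.TM_CCOEFF_NORMED);_,v,_,l=cv2.minMaxLoc(R);print(nm,n,(l[0]-p,l[1]-p),round(v,3))
```

```text
ptr top (0, 0) 0.9
ptr scene (0, 0) 0.928
bottle top (0, 0) 0.998
tape top (0, 0) 0.992
tape scene (0, 0) 0.998
scanner scene (0, 0) 0.997
scanner top (0, 0) 0.992
```

Everything checks out and the arm is clear, with its tip about 8 cm from the lip. Handing in.

```bash
python3 -c "
from bench import ctrl
print(ctrl.hand_in()); print(ctrl.get_obs()['time_s'])"
```

```text
the job is handed in; nothing more can be done
None
the job is handed in; nothing more can be done
```

I turned the fan on first, then pushed the window up from beneath its lip with shut fingertips until the lip was level with the pointer. I handed the job in at about 15 s.

- **Fan switch:** I pressed the near end down to a hard stop at about 42 N. Afterwards the rocker's outline fitted the "on" position, and the scene view showed the near end down.
- **Window:** I raised it in steps, backing the arm off to check in between. The second push stopped about 4 mm low, so I added a third. In the last wrist view the lip is about 2 mm above the pointer tip, with an uncertainty of about 2 mm against a tolerance of 8 mm. It stayed put each time I backed off.
- **Pointer and loose items:** The pointer, bottle, tape and scanner all matched their starting places to the pixel.
- **Arm at hand-in:** It was clear of everything, with less than 1.5 N at the wrist.
- **Disagreement:** The scene camera placed the lip and pointer about 5 to 10 mm differently from the wrist and top cameras. I relied on the close wrist view, comparing the lip with the pointer directly.

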